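# Check the platen gap of the pellet press with the wedge gauge

### The arm

A 6-joint arm with a two-finger parallel gripper is mounted at the origin on the work surface. World frame = base frame: x ahead of the robot, y to its left, z up, the work surface at z = 0. Lengths are in mm, angles in degrees, forces in N, time in s.
With the tool pointing down it reaches from about 300 to 850 mm from the base axis. Payload 4.2 kg.
Tool frame: the origin (TCP) lies between the finger pads; the fingertips stand 19 mm ahead of it and the grasp point (between the pads) is the TCP (env.tips_ahead is the distance from the TCP to the fingertips, in mm); z points along the fingers, y is the direction in which the jaws open and shut (so a half turn about z gives the same grasp; the last joint's range is limited). The gripper opens to 91 mm and grips with 3 to 60 N. Pads are 32 mm wide; open, the fingers measure 118 mm over their backs; the gripper's body (76 mm by 178 mm) begins 60 mm behind the grasp point.
Start: joints at [-75.802, 18.312, 89.639, -0, 72.044, -1.146], TCP at [152.153, -554.518, 232.976] pointing down, gripper open.
Joint ranges: [-177.97, 177.97], [-48.28, 115.42], [12.27, 149.76], [-77.06, 257.06], [2.81, 150.46], [-146.56, 146.56]. Speed limits (degrees/s): [147.25, 147.25, 180, 180, 180, 180].

### API

Orientations are given as [roll, pitch, yaw] about the fixed x, y, z axes, in that order (R = Rz(yaw) Ry(pitch) Rx(roll)).
In Python, from workcell import telemetry, viewer, job_done, env gives the robot as it stands. The module is installed in compiled form; this text tells all that it offers.
- The arm moves only by the shell command python3 -m jog 'ROWS' [FORCE]. ROWS is JSON, a list of rows, each a list of 3 entries, a list of its own where there are three numbers: the shift along the tool's x, y, z in cm, then the turn about the tool's z in degrees, then the opening, from 0 (shut) to 1 (fully open). A call has 1 to 10 rows; each row shifts and turns the pose as measured when the row begins, along the tool's axes as they then stand; what a row does not reach is not made up. A row lasts 1/8 s, in which the tool goes at most 62.5 mm and 10.7 degrees, less where a joint would pass 70% of its speed; a pose out of reach is approached as far as the arm can. A call is refused whole if a number of a shift passes 6.25 or a number of a turn 10.7, either way. A call with a gripper value outside its range is refused whole. The fingers move at their own pace and stop on an object; FORCE is the grip in N (left out, the last holds). Time passes only in rows, so rows that do not move let the fingers close. It gives the time, the measured TCP pose, the force and the opening at its end, in the units of the state.
- telemetry.state(): the state, without advancing time (a new reading comes with each control period).
- viewer.grab_frame(name): name is "scene" or "top"; returns a dict with "color" (420x560x3 uint8, red, green, blue), "K" (3x3 intrinsics, pixels), "rvec" (rotation vector, rad) and "tvec" (3), from world to camera coordinates, as OpenCV has them. Camera axes: x right, y down, z forward; pixel columns grow to the right and rows downward; lengths in mm; the calibration is good to about 2 mm. A picture is of the moment at which its call begins. There is no depth.
- job_done(): hands the job in, once; it reports no verdict.
The state is a dict: "time_s": time; "qpos": joint angles; "qvel": joint speeds; "effort": joint torques, N m; "ee_pos": TCP position; "ee_rot": TCP orientation; "force": force on the tool from outside, world axes, zero at the start; "torque": the same for the moment, N m; "gripper_width": finger opening in mm.
Only numpy, scipy, OpenCV 4.12 (cv2) and the standard library are available. Lean on these libraries where they do the work, as an engineer would, in place of code of your own. Each camera call takes 0.05 s, during which the arm holds its last target. There are 200 camera calls.

### The job

Get the pellet press ready for its gap check: draw the safety pin straight out of the press head so that the ram comes down on its stop, and lay the pin in the open-topped notch of the pin rest on the press base, shank in the notch and grip outside. Then take up the wedge gauge, lay its blade flat on the lower anvil and slide it squarely in from the open front until it drags snugly between anvil and upper platen - no further, so as not to jack the platen up - and stay there: finish while still holding the gauge at that depth. Leave everything else on the bench as it stands.

Things in the scene. Friction and masses are not known exactly. Their poses are not given: they have to be found in the camera images.
- press: White bench hand press with dark column for pellets, fixed. Origin: on the table under the ram's axis. +x to its back (column x 50 to 90 mm, 40 wide); open front to -x; +y: pin side; z up. mm: base x -95 to 105, y +-88, 30 high; head x -51 to 90, y +-30, z 125 to 195; ram top with stop collar (36 wide) above it to z 234; raised hand lever x 30 to 220, |y| < 20, to z 420.
- ram (a joint): Travel of ram and upper platen (m): 0 = held up by the pin, as at the start; 0.012 = down on its stop (collar on the head). It weighs 0.95 kg, drops by itself when the pin leaves it, and is lifted off the stop again by anything wedged under the platen.
- platen (a point): Upper platen at the ram's lower end: square steel plate 70 x 70 x 14 mm. Origin: centre of its underside, 84 mm above the table when pinned, 72 mm when down. Axes like the press's; its front lower edge is at its x = -35 mm.
- anvil: Lower anvil: fixed square steel plate 70 x 70 x 16 mm right below the platen, on a screw set to a different height each time. Origin: centre of its top face, 62 to 66 mm above the table (6 to 10 mm below the lowered platen). Axes like the press's.
- pin: Steel safety pin, level, 70 g. Origin: on its axis, middle of the grip; +x along it to the tip. Black knurled grip 16 mm thick (x -22 to 22 mm), collar 22 thick to x = 30, shank 10 thick to the tip at x = 88. At the start the shank is 58 mm deep in the head along the press's -y, collar on the head's side, carrying the ram; axis 163 mm above the table.
- bore (a point): Mouth of the pin's level bore (12 mm wide) in the head's +y side, 164 mm above the table. The pin comes out along the press's +y and is free after about 60 mm.
- notch (a point): Middle of the pin rest's U notch, at axis height of a pin lying in it (55 mm). Dark steel block on the base, press x 45 to 85, y 45 to 85, top z 68 mm. Notch along the press's y, open at top and ends, 13 mm wide (23 at its mouth), floor z 50. Axes like the press's. A parked pin points along the press's -y, collar at the block's outer end: its origin 50 mm to +y of this point.
- gauge: Wedge gauge flat on the table, 150 g: black handle 74 x 20 x 18 mm, steel blade 120 long, 16 wide, flat underneath, thickness 15 mm at the handle to 3 at the tip. Origin: under the handle's middle; +x to the tip; z up. Balance point x = 60 mm. It bears on the platen's front edge with the tip 30 to 70 mm behind it; drag then rises by 5 to 10 N; each 10 mm further lifts the ram 1 mm.
- gauge_tip (a point): Middle of the gauge's tip edge, on its underside (gauge x = 157 mm).
- die: Bystander: steel pellet die, cylinder 36 mm across, 34 mm high, standing on the press base at the -y side. Origin: centre of its underside.
- bomb: Bystander: steel decomposition vessel, 78 mm across, 182 mm high, 2.6 kg. Origin: centre of its underside.
- jar: Bystander: amber jar, 56 mm across, 75 mm high. Origin: centre of its underside.
- spatula: Bystander: flat spatula with wooden handle, 190 mm long, 16 mm wide, 12 mm high; it lies beside the gauge, on either side. Origin: on the table below its middle.
- tweezers: Bystander: steel tweezers, 125 mm long. Origin: on the table below their middle.
- wrench: Bystander: open-ended wrench, 170 mm long, flat on the table. Origin: on the table.
- brush: Bystander: small brush, 170 mm long. Origin: on the table.

How it is judged (in metres and radians):
On the way, in this order (a step that is already met when the one before it is completed fails the run):
1. the pin is drawn clear of the bore and the ram has come down on its stop (within 1 mm) (value of joint ram above 0.011 m and y of pin in the frame of bore above 0.085 m), for 0.1 s.
2. the pin lies in the notch of the pin rest, let go (x of pin in the frame of notch between -0.008 and 0.008 m and y of pin in the frame of notch between 0.034 and 0.066 m and z of pin in the frame of notch between -0.007 and 0.007 m and angle between the x axis of pin and the y axis of notch, either way round below 0.2 rad and contact force between the fingers and pin below 0.2 N and linear speed of pin below 0.03 m/s), for 0.3 s.
3. the held gauge has its tip at least 15 mm between anvil and platen (x of gauge_tip in the frame of platen above -0.02 m and y of gauge_tip in the frame of platen between -0.025 and 0.025 m and z of gauge_tip in the frame of platen between -0.03 and 0 m and contact force between the fingers and gauge above 1 N), for 0.1 s.
At the end, for the whole second after the job is handed in: Pin at rest in the notch, let go, collar within 15 mm of the block. Gauge held still by the fingers, flat (8 deg), square (15 deg), tip 15 mm or more in and within 25 mm of the middle, pressing over 1.5 N on the platen and 1 to 40 N on the anvil, ram lifted less than 2 mm off its stop (x of pin in the frame of notch between -0.008 and 0.008 m and y of pin in the frame of notch between 0.034 and 0.066 m and z of pin in the frame of notch between -0.007 and 0.007 m and angle between the x axis of pin and the y axis of notch, either way round below 0.2 rad and contact force between the fingers and pin below 0.2 N and linear speed of pin below 0.02 m/s and x of gauge_tip in the frame of platen above -0.02 m and y of gauge_tip in the frame of platen between -0.025 and 0.025 m and z of gauge_tip in the frame of platen between -0.03 and 0 m and contact force between the fingers and gauge above 2 N and contact force between gauge and ram above 1.5 N and contact force between gauge and anvil between 1 and 40 N and value of joint ram above 0.01 m and angle between the z axis of gauge and the z axis of press, either way round below 0.14 rad and angle between the x axis of gauge and the x axis of press, either way round below 0.26 rad and linear speed of gauge below 0.01 m/s and velocity of joint ram between -0.01 and 0.01 m/s); the arm keeps its last pose, push and grip.
It fails at once if the gauge jacks the platen up more than 4 mm off its stop (or is forced in while the pin still holds the ram) (contact force between gauge and ram above 1.5 N and value of joint ram below 0.008 m).
It fails at once if a bystander is moved by more than 30 mm (distance of any of die, bomb, jar, spatula, tweezers, wrench, brush from where it was at the start of the episode above 0.03 m).
It also fails if it takes over 64 s, if anything falls off the work surface, if the arm or the gripper's body presses on something with over 40 N, if the wrist force passes 120 N, or if a joint passes its speed limit or range.

## Working session

There is one attempt and no reset: what is moved stays moved. The work goes in short steps, Python scripts to look and compute and a shell command to move; the robot and the scene stay as the last step left them, time stands still between calls to the robot, and variables do not carry over. Pictures are saved under pics/ and viewed, about 8 in all and at most 12, crops included, and the job is handed in when it is done.

```bash
mkdir -p pics
python3 - <<'E'
from workcell import telemetry, viewer, env
import cv2,numpy as np
print(telemetry.state())
for n in("scene","top"):
    f=viewer.grab_frame(n); cv2.imwrite(f"pics/{n}0.png",f["color"][:,:,::-1])
    R=cv2.Rodrigues(np.array(f["rvec"]))[0]; print(n,f["K"],-R.T@np.array(f["tvec"]).ravel(),R)
E
```

```text
{'time_s': 0.0, 'qpos': array([-7.58025609e+01,  1.83505935e+01,  8.97074905e+01, -1.02877673e-03,
        7.20444044e+01, -1.14646823e+00]), 'qvel': array([-0.06306383, -0.05201539,  0.03600386, -0.03626813,  0.07631691,
       -0.06454538]), 'effort': array([-1.46188762e-03, -4.12465310e+01, -2.31974548e+01,  7.25170271e-02,
        4.59424895e-02, -1.48037807e-04]), 'ee_pos': array([ 152.02283067, -554.03512499,  232.12341696]), 'ee_rot': array([-1.79897513e+02, -1.07271159e-03,  1.53442244e+01]), 'force': array([ 0.58602912, -0.33819267, -0.06418425]), 'torque': array([-0.00496435, -0.007321  ,  0.01315709]), 'gripper_width': 90.9437039880452}
scene [[395.97688658   0.         285.01285856]
 [  0.         395.97688658 205.25432347]
 [  0.           0.           1.        ]] [1073.85366591 -238.72163372 1139.8562298 ] [[ 0.46577681  0.88488964 -0.00472091]
 [ 0.76893847 -0.40737265 -0.49272828]
 [-0.43793332  0.22587132 -0.87017042]]
top [[513.43002338   0.         279.02765154]
 [  0.         513.43002338 205.32484168]
 [  0.           0.           1.        ]] [ 322.99267396   30.79556928 1478.06019876] [[-1.23678327e-02 -9.99919481e-01 -2.84053846e-03]
 [-9.87198677e-01  1.26621504e-02 -1.58991955e-01]
 [ 1.59015120e-01  8.37789905e-04 -9.87275792e-01]]
```

View pics/scene0.png

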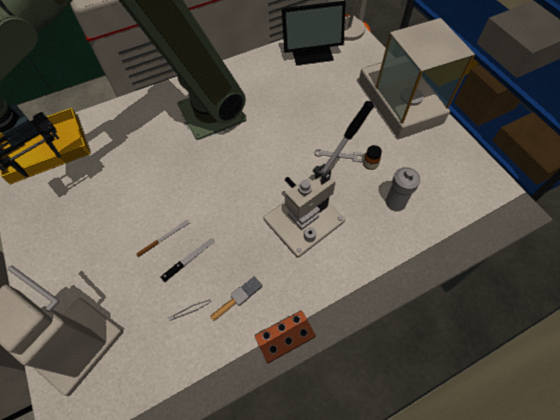

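View pics/top0.png

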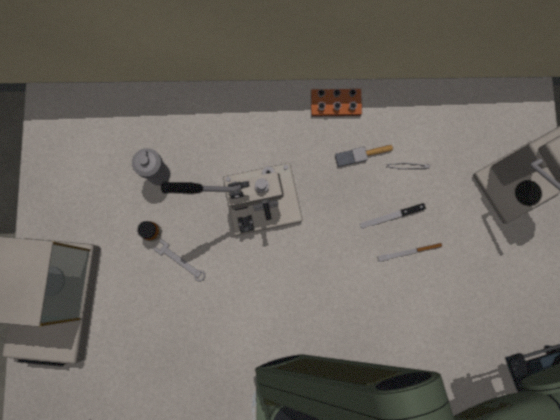

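Run:
```python
import cv2
a=cv2.imread("pics/top0.png")[150:250,215:315]; b=cv2.imread("pics/scene0.png")[155:260,255:355]
o=[cv2.resize(x,None,fx=4,fy=4,interpolation=cv2.INTER_CUBIC) for x in(a,b)]
import numpy as np
c=np.zeros((420,800,3),np.uint8); c[:400,:400]=o[0]; c[:,400:]=o[1]
cv2.imwrite("pics/c1.png",cv2.convertScaleAbs(c,alpha=1.6))
a=cv2.imread("pics/top0.png")[195:265,350:450]; b=cv2.imread("pics/scene0.png")[210:290,130:230]
c=np.zeros((320,800,3),np.uint8)
c[:280,:400]=cv2.resize(a,None,fx=4,fy=4,interpolation=2); c[:,400:]=cv2.resize(b,None,fx=4,fy=4,interpolation=2)
cv2.imwrite("pics/c2.png",cv2.convertScaleAbs(c,alpha=1.5))
```

```text
(no output)
```

View pics/c1.png

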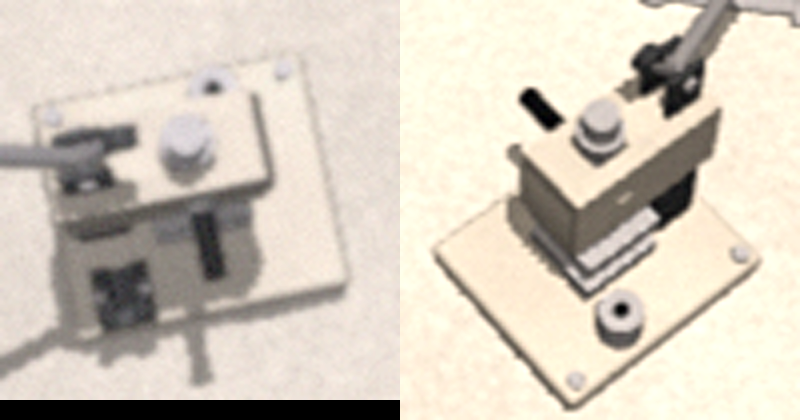

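View pics/c2.png

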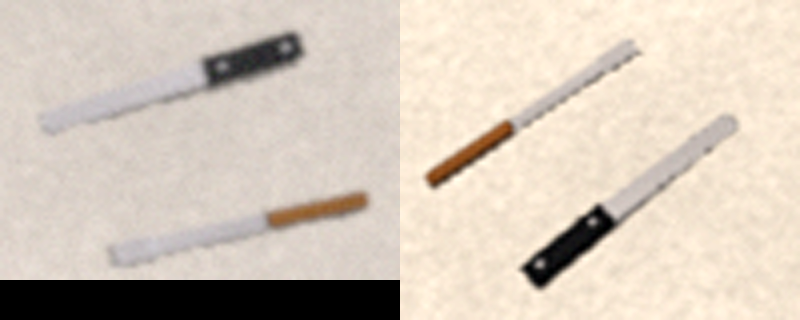

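```bash
cat > h.py <<'E'
import cv2,numpy as np
from scipy.optimize import least_squares
from workcell import viewer,telemetry
cam={}
def load():
    for n in("scene","top"):
        f=viewer.grab_frame(n); cam[n]=(np.array(f["K"]),np.array(f["rvec"],float),np.array(f["tvec"],float),f["color"])
def proj(n,P):
    K,r,t=cam[n][:3]; return cv2.projectPoints(np.array(P,float).reshape(-1,3),r,t,K,None)[0][:,0]
def place(P,p):
    x,y,z,a=p; c,s=np.cos(a),np.sin(a); return np.array(P,float)@np.array([[c,s,0],[-s,c,0],[0,0,1]])+[x,y,z]
def fit(obs,p0):
    # obs: list of (cam, model point, pixel)
    def res(p): return np.concatenate([proj(n,place([P],p))[0]-px for n,P,px in obs])
    s=least_squares(res,p0,x_scale=[100,100,100,1],loss="soft_l1"); return s.x,res(s.x).reshape(-1,2)
def tri(pa,pb):
    M=[cam[n][0]@np.c_[cv2.Rodrigues(cam[n][1])[0],cam[n][2].ravel()] for n in("scene","top")]
    X=cv2.triangulatePoints(M[0],M[1],np.array(pa,float).reshape(2,1),np.array(pb,float).reshape(2,1)).ravel(); return X[:3]/X[3]
E
cat > fit1.py <<'E'
from h import *
load(); np.set_printoptions(precision=1,suppress=True)
T=lambda x,y:np.array([215+x/4,150+y/4]); S=lambda x,y:np.array([155+x/4,155+y/4])
o=[("top",(-95,-88,30),T(300,55)),("top",(105,-88,30),T(33,105)),("top",(-95,88,30),T(349,278)),("top",(0,0,234),T(187,135)),
("top",(-51,30,195),T(268,180)),("top",(0,82,163),T(216,277)),("top",(65,65,68),T(124,292)),
("scene",(-95,88,30),S(435,250)),("scene",(-95,-88,30),S(572,403)),("scene",(105,-88,30),S(760,262)),("scene",(0,0,234),S(602,108)),
("scene",(-51,30,195),S(518,148)),("scene",(-51,-30,195),S(577,207)),("scene",(90,-30,195),S(720,105)),("scene",(0,82,163),S(527,95))]
p,r=fit(o,[500,50,0,1.5]); print(p[:3],np.degrees(p[3])); print(r.T)
for nm,P in dict(pin=(0,60,163),end=(0,82,163),notch=(65,65,55),pinpark=(65,115,55),anvil=(0,0,64),front=(-35,0,64)).items(): print(nm,place([P],p))
print("pin end tri",tri(S(527,95),T(216,277)))
T=lambda x,y:np.array([350+x/4,195+y/4]); S=lambda x,y:np.array([30+x/4,210+y/4])
g=[("top",(-37,0,18),T(299,45)),("top",(37,0,18),T(207,72)),("top",(157,0,3),T(42,125)),("scene",(-37,0,18),S(532,276)),("scene",(37,0,18),S(608,214)),("scene",(157,0,3),S(735,122))]
q,r=fit(g,[400,-250,0,1.5]); print(q[:3],np.degrees(q[3])); print(r.T); print("tip",place([(157,0,0)],q),"balance",place([(60,0,0)],q))
print("press-rel gauge",place([q[:3]-p[:3]],[0,0,0,-p[3]]))
E
python3 fit1.py
```

```text
[579.7  77.7  -7.2] 101.4083208211611
[[-1.2 -1.9 -0.3 -1.4  0.9 -1.2 -1.5 -2.  -0.8  0.4 -0.7 -1.  -2.   0.
  -0.9]
 [-1.7 -0.1  1.2 -0.1 -1.1  0.2 -0.1 -1.4  0.2 -1.8  1.7  1.9  1.6 -0.2
  -0.2]]
pin [[520.8  65.8 155.8]]
end [[499.3  61.4 155.8]]
notch [[503.1 128.5  47.8]]
pinpark [[454.1 118.6  47.8]]
anvil [[579.7  77.7  56.8]]
front [[586.6  43.4  56.8]]
pin end tri [500.3  60.2 156.4]
[ 543.2 -354.   -16.4] 106.08042657654705
[[-0.8 -1.9 -0.7 -1.9 -0.8 -1. ]
 [-0.3  0.3 -0.5  0.5 -0.2 -0.1]]
tip [[ 499.7 -203.1  -16.4]] balance [[ 526.6 -296.3  -16.4]]
press-rel gauge [[-415.9  121.1   -9.2]]
```

```bash
cat >> fit1.py <<'E'
print("---- per camera, z fixed 0, -0.375px")
def fit0(obs,p0):
    def res(p): return np.concatenate([proj(n,place([P],[p[0],p[1],0,p[2]]))[0]-px+.375 for n,P,px in obs])
    s=least_squares(res,p0,x_scale=[100,100,1],loss="soft_l1"); return s.x,res(s.x).reshape(-1,2)
for nm,ob,p0 in(("press",o,[580,78,1.77]),("gauge",g,[543,-354,1.85])):
    for c in("top","scene"):
        s,r=fit0([k for k in ob if k[0]==c],p0); print(nm,c,s[:2],np.degrees(s[2])); print(r.T)
E
python3 fit1.py | sed -n '/----/,$p'
```

```text
---- per camera, z fixed 0, -0.375px
press top [578.7  75.6] 101.06471888774443
[[ 0.2 -0.9  0.8 -0.3  2.  -0.2 -0.7]
 [-1.5 -0.2  1.8  0.1 -0.8  0.6  0.1]]
press scene [581.7  78. ] 101.2070739830062
[[-1.3 -0.1  1.5  0.2 -0.2 -1.2  1.2  0. ]
 [-1.7  0.1 -1.8  1.1  1.4  1.2 -0.6 -0.7]]
gauge top [ 541.7 -352.5] 106.28119317949614
[[ 0.6 -0.7  0.1]
 [-0.3  0.4 -0.1]]
gauge scene [ 550.7 -350.3] 106.1895346387251
[[-1.   0.3  0.5]
 [ 0.7 -0.2 -0.5]]
```

```bash
python3 -m jog '[[[0,0,0],4.1,0.6],[[3.9,-4.5,0],0,0.6],[[3.9,-4.5,0],0,0.6],[[3.9,-4.5,0],0,0.6],[[3.9,-4.5,0],0,0.6],[[3.9,-4.5,0],0,0.6],[[3.9,-4.5,0],0,0.6],[[3.9,-4.5,0],0,0.6],[[3.9,-4.5,0],0,0.6],[[0,0,0],0,0.6]]' 40
```

```text
time_s: 1.55
ee_pos: [397.0, -130.2, 232.8]
ee_rot: [179.8, -0.3, 11.0]
force: [0.4, -1.2, -0.8]
gripper_width: 54.4
```

```bash
python3 -m jog '[[[3.5,-4.2,0],0,0.6],[[3.5,-4.2,0],0,0.6],[[3.5,-4.2,0],0,0.6],[[3.5,-4.2,0],0,0.6],[[0,0,2],0,0.6],[[0,0,0],0,0.6]]'
cat > look.py <<'E'
import sys; from h import *
# args: name, then crop centre world point x y z, half size px
load(); n=sys.argv[1]; P=[float(v) for v in sys.argv[2:5]]; h=int(sys.argv[5])
c=np.zeros((400,800,3),np.uint8)
for i,k in enumerate(("top","scene")):
    u,v=np.round(proj(k,[P])[0]).astype(int); u=max(u,h); v=max(v,h); im=cam[k][3][v-h:v+h,u-h:u+h,::-1]
    c[:,400*i:400*i+400]=cv2.resize(im,(400,400),interpolation=2); print(k,"origin",u-h,v-h,"scale",200/h)
cv2.imwrite(f"pics/{n}.png",cv2.convertScaleAbs(c,alpha=1.6))
s=telemetry.state(); e=s["ee_pos"]; print(e,s["ee_rot"],s["gripper_width"],s["time_s"])
for k in("top","scene"): print(k,"tcp",proj(k,[e]),"tip",proj(k,[e-[0,0,19]]))
E
python3 look.py p1 520 65 170 50
```

```text
time_s: 2.3
ee_pos: [506.5, 60.6, 212.6]
ee_rot: [179.6, -0.4, 10.6]
force: [-0.2, -0.6, 0.3]
gripper_width: 54.9
top origin 216 161 scale 4.0
scene origin 240 131 scale 4.0
[507.70049257  60.39360677 214.43498252] [179.5495253   -0.61102265  10.52480132] 54.724948633531696 2.4
top tcp [[267.65259019 212.93926765]] tip [[267.83865632 214.02606193]]
scene tcp [[286.90368252 169.49715314]] tip [[286.90742524 173.27648057]]
```

View pics/p1.png

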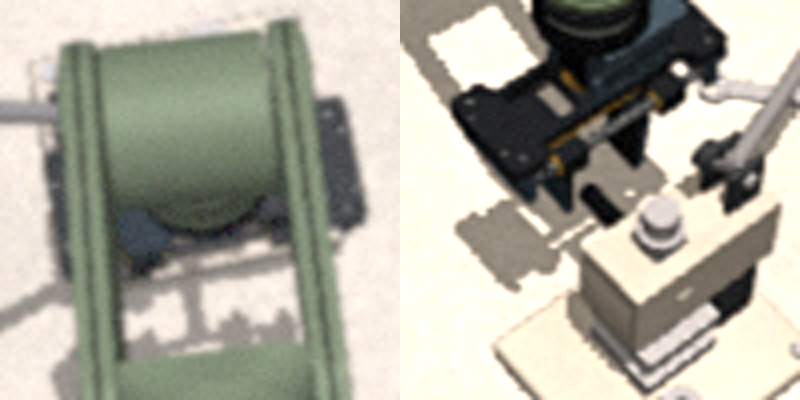

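```bash
python3 -m jog '[[[0.7,-0.1,0],-0.6,0.6],[[0,0,2.5],0,0.6],[[0,0,2.3],0,0.6],[[0,0,0.2],0,0.6],[[0,0,0],0,0.6]]'
python3 look.py p2 515 65 170 50
```

```text
time_s: 3.02
ee_pos: [519.2, 59.4, 168.5]
ee_rot: [179.5, -1.2, 10.9]
force: [0.2, -0.1, 0.4]
gripper_width: 55.2
top origin 216 163 scale 4.0
scene origin 239 129 scale 4.0
[519.21721629  59.588517   168.63674196] [179.46872947  -1.2344945   10.90786916] 54.81433694534003 3.125
top tcp [[268.36418108 211.07955925]] tip [[268.53378702 212.15425547]]
scene tcp [[288.51537445 181.44999321]] tip [[288.49626938 184.94902699]]
```

View pics/p2.png

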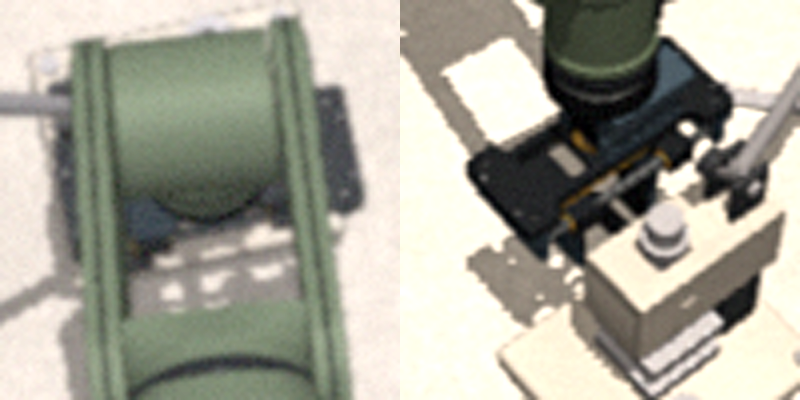

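```bash
python3 -m jog '[[[-0.5,-0.4,0.4],0,0.6],[[0,0,0],0,0.4],[[0,0,0],0,0.25],[[0,0,0],0,0.1],[[0,0,0],0,0.0],[[0,0,0],0,0.0]]' 5; python3 -c "
from workcell import telemetry as t;print(t.state())"
```

```text
time_s: 3.88
ee_pos: [513.8, 63.2, 165.8]
ee_rot: [179.5, -1.4, 10.9]
force: [-0.2, 1.8, 0.6]
gripper_width: 16.1
{'time_s': 3.875, 'qpos': array([  5.98115034,  15.6372929 , 103.95283918,  -0.46760373,
        58.97894496,  85.28187575]), 'qvel': array([ 0.04977557,  0.06469195, -0.09718935, -0.09756021, -0.06532839,
        0.05726075]), 'effort': array([ -0.60258759, -36.48138642, -21.24290586,  -0.19246256,
        -0.29228663,   0.10638889]), 'ee_pos': array([513.81583037,  63.1694363 , 165.81578276]), 'ee_rot': array([179.47698572,  -1.39176503,  10.94160497]), 'force': array([-0.23413667,  1.81852811,  0.6084319 ]), 'torque': array([0.14074689, 0.07830855, 0.12745987]), 'gripper_width': 16.13141570673074}
```

```bash
python3 -m jog '[[[0,0,0],0,0.0],[[0,0,0],0,0.0],[[-1,0,-0.03],0,0.0],[[-1,0,-0.03],0,0.0]]' 40; python3 -m jog '[[[-1.2,0,-0.03],0,0.0],[[-1.2,0,-0.03],0,0.0]]'
```

```text
time_s: 4.38
ee_pos: [499.3, 60.5, 166.3]
ee_rot: [179.5, -2.1, 11.0]
force: [7.0, 2.1, -5.0]
gripper_width: 15.0
time_s: 4.62
ee_pos: [479.7, 56.6, 166.1]
ee_rot: [179.5, -2.7, 10.9]
force: [5.1, 1.7, -4.6]
gripper_width: 15.4
```

```bash
python3 -m jog '[[[-1.2,0,-0.05],0,0.0],[[-1.2,0,-0.05],0,0.0],[[-1.2,0,-0.05],0,0.0]]'; python3 -m jog '[[[-1.2,0,-0.05],0,0.0],[[-1.2,0,-0.05],0,0.0],[[0,0,0],0,0.0],[[0,0,0],0,0]]'
```

```text
time_s: 5.0
ee_pos: [441.8, 48.9, 165.5]
ee_rot: [179.4, -2.6, 10.9]
force: [-0.1, 0.2, -1.3]
gripper_width: 14.8
time_s: 5.5
ee_pos: [415.6, 43.8, 165.9]
ee_rot: [179.4, -2.7, 10.9]
force: [0.3, 0.4, -1.1]
gripper_width: 15.3
```

```bash
python3 -m jog '[[[0.7,-2.2,0],0,0.0],[[0.7,-2.2,0],0,0.0],[[0.7,-2.2,0],0,0.0],[[0,0,2.5],0,0.0],[[0,0,2.5],0,0.0],[[0,0,1.5],0,0.0],[[0,0,0],0,0]]'
python3 look.py p3 470 110 80 40
```

```text
time_s: 6.38
ee_pos: [432.4, 116.3, 100.2]
ee_rot: [179.4, -3.0, 10.9]
force: [-0.4, 0.6, -1.3]
gripper_width: 15.3
top origin 211 194 scale 5.0
scene origin 255 139 scale 5.0
[433.23228983 116.46637641 101.42483903] [179.45390195  -3.15287148  10.88697638] 15.225355615332102 6.475
top tcp [[248.03026113 246.76945679]] tip [[248.46678983 247.32379393]]
scene tcp [[291.53255335 165.91064018]] tip [[291.47613023 169.31252611]]
```

View pics/p3.png

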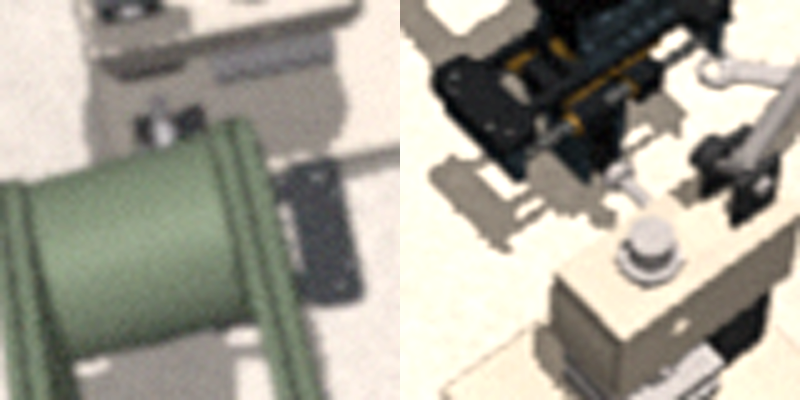

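```bash
python3 - <<'E'
from h import *
load()
print(tri((303,179),(242.9,214)), proj("top",[[511,127.5,104]]))
E
python3 -m jog '[[[1.2,0.3,2.0],0,0.0],[[0,0,0],0,0]]'
```

```text
[515.35112847 122.39394688 134.45948065] [[243.80588779 217.94752043]]
time_s: 6.82
ee_pos: [448.2, 116.0, 84.1]
ee_rot: [179.5, -3.4, 10.9]
force: [-0.6, -0.2, -0.3]
gripper_width: 15.1
```

```bash
python3 - <<'E'
from h import *
load()
import math
for tilt in(0,5,10,20):
  t=math.radians(tilt); y=math.radians(10.9)
  for s in(29,37,95):
    P=np.array([433.2,116.5,98.6])+[s*math.cos(t)*math.cos(y),s*math.cos(t)*math.sin(y),s*math.sin(t)]
    print(tilt,s,(proj("top",[P])[0]-[211,194])*5,(proj("scene",[P])[0]-[255,139])*5+[400,0])
E
python3 look.py p4 490 120 75 35
```

```text
0 29 [175.10000825 211.63016835] [611.50007135 166.32046173]
0 37 [172.2657757  197.15434508] [619.55178133 174.48653408]
0 95 [151.86961536  92.98109614] [679.13981759 234.92092826]
5 29 [174.82777213 211.36364488] [611.47803671 163.95138692]
5 37 [171.91200603 196.78085836] [619.54131193 171.47296726]
5 95 [150.84282089  91.40634675] [679.45656375 227.36308237]
10 29 [174.63516234 211.49936363] [611.23376604 161.36710265]
10 37 [171.65941712 196.91992302] [619.24554073 168.18032419]
10 95 [150.06717049  91.13032949] [679.00944356 219.00360951]
20 29 [174.49583615 212.97914497] [610.08368244 155.63204555]
20 37 [171.46755717 198.74191138] [617.80273039 160.8581938 ]
20 95 [149.3094607   94.56723096] [675.79535153 200.12184872]
top origin 212 192 scale 5.714285714285714
scene origin 266 148 scale 5.714285714285714
[447.92889939 116.18942145  84.98542504] [179.47612412  -3.52993621  10.89486503] 15.426748306674327 7.025
top tcp [[248.49494356 241.83970629]] tip [[248.91957614 242.45216113]]
scene tcp [[293.57106848 172.22581796]] tip [[293.4888348  175.52607903]]
```

View pics/p4.png

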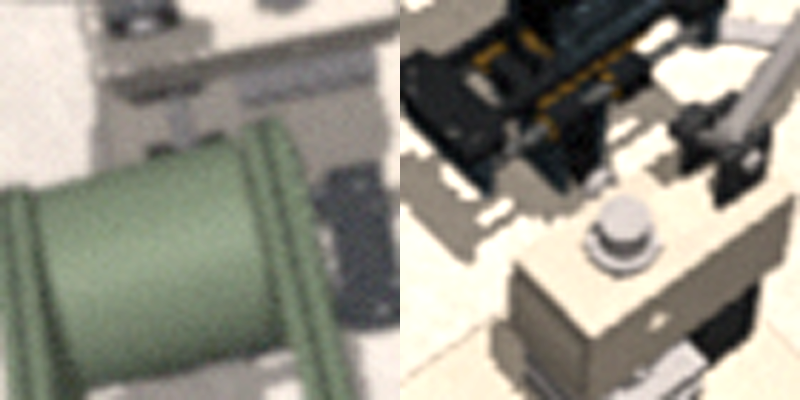

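```bash
python3 -m jog '[[[-0.1,0.15,1.0],0,0.0],[[0,0,0.7],0,0.0],[[0,0,0],0,0]]'; python3 -m jog '[[[0,0,0.6],0,0.0],[[0,0,0],0,0]]'
```

```text
time_s: 7.4
ee_pos: [448.1, 116.5, 69.0]
ee_rot: [179.7, -3.7, 10.8]
force: [-0.9, 2.4, 0.3]
gripper_width: 15.2
time_s: 7.65
ee_pos: [448.3, 116.8, 63.8]
ee_rot: [179.7, -3.8, 10.9]
force: [-1.3, 1.3, 2.2]
gripper_width: 15.5
```

```bash
python3 -m jog '[[[0,-0.15,0.3],0,0.0],[[0,0,0],0,0]]'; python3 -m jog '[[[0,0,0.3],0,0.0],[[0,0,0],0,0]]'
```

```text
time_s: 7.9
ee_pos: [448.3, 117.0, 61.8]
ee_rot: [179.6, -3.8, 10.9]
force: [-2.0, -0.0, 3.9]
gripper_width: 15.3
time_s: 8.15
ee_pos: [448.6, 116.8, 59.9]
ee_rot: [179.5, -3.9, 10.9]
force: [-1.8, 0.2, 3.9]
gripper_width: 15.2
```

```bash
python3 -m jog '[[[0,0,0.2],0,0.0],[[0,0,0],0,0]]'; python3 -m jog '[[[0,0,0],0,0.25],[[0,0,0],0,0.35],[[0,0,0],0,0.45]]'; python3 -m jog '[[[0,0,-2],0,0.5],[[0,0,-4],0,0.5],[[0,0,-6],0,0.5],[[0,0,-6],0,0.5],[[-4,4,0],0,0.5],[[-4,4,0],0,0.5],[[-4,4,0],0,0.5],[[0,0,0],0,0.5]]'
python3 look.py p5 480 120 60 40
```

```text
time_s: 8.4
ee_pos: [448.6, 116.8, 59.0]
ee_rot: [179.6, -4.0, 10.9]
force: [-2.1, 1.4, 5.1]
gripper_width: 15.3
time_s: 8.78
ee_pos: [448.2, 116.3, 58.3]
ee_rot: [179.5, -3.9, 10.9]
force: [0.2, -0.1, -0.4]
gripper_width: 39.1
time_s: 9.78
ee_pos: [339.3, -29.0, 235.8]
ee_rot: [179.3, -3.9, 11.0]
force: [1.4, -0.7, -0.5]
gripper_width: 45.6
top origin 208 191 scale 5.0
scene origin 259 143 scale 5.0
[341.62091114 -27.12658473 236.2154306 ] [179.32477708  -4.03464031  11.23509394] 45.47015154485216 9.875
top tcp [[304.60171079 279.82290634]] tip [[304.23943707 279.9459641 ]]
scene tcp [[233.73102173 135.30568391]] tip [[234.48519229 139.45788887]]
```

View pics/p5.png

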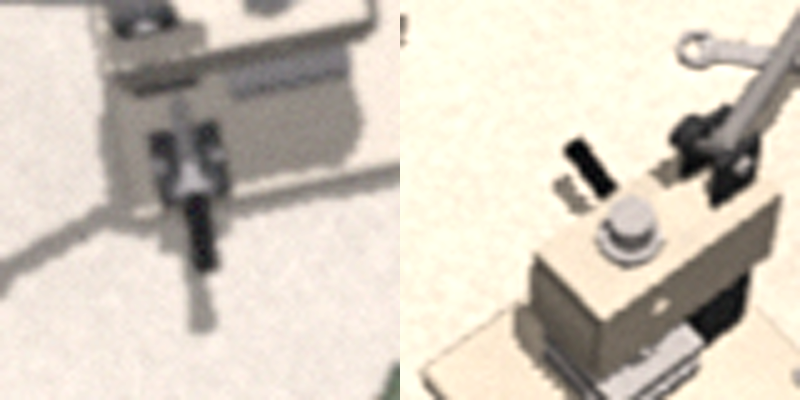

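Run:
```python
from h import *
load(); np.set_printoptions(precision=1,suppress=True)
p=[580,76,0,np.radians(101.1)]
X=tri((294.2,172.2),(249.2,244.8)); print("outer end",X, place([X-[580,76,0]],[0,0,0,-p[3]]))
for y in (129,137,145): 
  for z in(50,55,60): print(y,z,proj("top",place([(65,y,z)],p))[0],proj("scene",place([(65,y,z)],p))[0])
for P in [(65,93,63),(45,85,68),(85,85,68),(65,93,55),(45,45,68)]: print(P,(proj("top",place([P],p))[0]-[208,191])*5,(proj("scene",place([P],p))[0]-[259,143])*5+[400,0])
```

```text
outer end [441.7 117.2  75.4] [[ 67.1 127.8  75.4]]
129 50 [249.7 245.5] [292.1 176.8]
129 55 [249.6 245.3] [292.1 176. ]
129 60 [249.5 245.2] [292.1 175.1]
137 50 [250.3 248.3] [290.5 175.2]
137 55 [250.2 248.2] [290.6 174.4]
137 60 [250.1 248. ] [290.6 173.5]
145 50 [250.8 251.1] [289.  173.7]
145 55 [250.7 251. ] [289.  172.8]
145 60 [250.6 250.9] [289. 172.]
(65, 93, 63) [194.5 206.8] [600.9 194. ]
(45, 85, 68) [226.6 184.4] [585.1 214.5]
(85, 85, 68) [155.6 199.1] [632.8 181.5]
(65, 93, 55) [195.4 208.4] [600.6 200.7]
(45, 45, 68) [212.4 114.2] [625.5 256.1]
```

Run:
```python
from h import *
load(); np.set_printoptions(precision=1,suppress=True)
p=[580,76,0,np.radians(101.1)]
def blob(im,seed,r=20,th=28):
    g=im.max(2); x0,y0=int(seed[0])-r,int(seed[1])-r; m=(g[y0:y0+2*r,x0:x0+2*r]<th).astype(np.uint8)
    n,l,s,c=cv2.connectedComponentsWithStats(m)
    ys,xs=np.where(m); k=np.argmin((xs-r)**2+(ys-r)**2); L=l[ys[k],xs[k]]
    pts=np.argwhere(l==L)[:,::-1].astype(np.float32); 
    w=cv2.minAreaRect(pts); print("  n",len(pts),"c",np.array(w[0])+[x0,y0],"size",w[1],w[2],"box",(cv2.boxPoints(w)+[x0,y0]).round(1).tolist()); return np.array(w[0])+[x0,y0]
for th in(30,45):
  for k in("top","scene"):
    im0=cv2.imread(f"pics/{k}0.png")[:,:,::-1]
    print(k,th,"init pred",proj(k,place([(0,60,163)],p))[0]); a=blob(im0,{"top":(267,211.5),"scene":(291,182)}[k],20,th)
    print(" now pred",proj(k,place([(65,115,55)],p))[0]);b=blob(cam[k][3],{"top":(248,238),"scene":(297,176)}[k],20,th)
```

```text
top 30 init pred [266.5 210.7]
  n 3 c [265.3 210.1] size (2.2360680103302, 0.4472135603427887) 63.43495178222656 box [[264.6, 209.2], [265.0, 209.0], [266.0, 211.0], [265.6, 211.2]]
 now pred [248.6 240.4]
  n 16 c [248.4 240.4] size (7.069156646728516, 1.972787857055664) 80.53767395019531 box [[246.8, 237.0], [248.8, 236.7], [249.9, 243.7], [248.0, 244.0]]
scene 30 init pred [290.3 182.3]
  n 41 c [289.5 182. ] size (10.60660171508789, 3.535533905029297) 45.0 box [[284.5, 179.5], [287.0, 177.0], [294.5, 184.5], [292.0, 187.0]]
 now pred [294.8 178.7]
  n 37 c [296.5 176.2] size (11.400001525878906, 3.0) 53.13010025024414 box [[291.9, 172.6], [294.3, 170.8], [301.2, 179.9], [298.8, 181.7]]
top 45 init pred [266.5 210.7]
  n 80 c [266.8 211. ] size (16.052854537963867, 4.880936145782471) 77.47119140625 box [[262.7, 203.7], [267.5, 202.7], [271.0, 218.3], [266.2, 219.4]]
 now pred [248.6 240.4]
  n 57 c [247.5 237. ] size (14.214112281799316, 4.16464376449585) 84.80557250976562 box [[244.7, 230.1], [248.9, 229.7], [250.2, 243.9], [246.0, 244.3]]
scene 45 init pred [290.3 182.3]
  n 47 c [289.5 182. ] size (10.60660171508789, 3.5355336666107178) 45.0 box [[284.5, 179.5], [287.0, 177.0], [294.5, 184.5], [292.0, 187.0]]
 now pred [294.8 178.7]
  n 42 c [296.6 176.3] size (11.600000381469727, 3.4000000953674316) 53.13010025024414 box [[291.8, 172.7], [294.5, 170.6], [301.4, 179.9], [298.7, 182.0]]
```

Run:
```python
from h import *
load(); np.set_printoptions(precision=1,suppress=True)
p=[580,76,0,np.radians(101.1)]
# bias corrected
t=np.array([247.5,237])-[.3,.3]; s=np.array([296.6,176.3])+[.8,.3]
X=tri(s,t); print("centre",X,place([X-[580,76,0]],[0,0,0,-p[3]]))
dt=np.array([np.cos(np.radians(84.8)),np.sin(np.radians(84.8))]); ds=np.array([np.cos(np.radians(53.13)),np.sin(np.radians(53.13))])
for lt,ls in((13.5,11.5),(14.2,11.6)):
  o=tri(s-ds*ls/2,t+dt*lt/2); i=tri(s+ds*ls/2,t-dt*lt/2); d=i-o
  print("outer",o,"inner",i,"len",np.linalg.norm(d),"elev",np.degrees(np.arcsin(d[2]/np.linalg.norm(d))),"yaw",np.degrees(np.arctan2(d[1],d[0])))
def res(v):
    c=v[:3]; e=np.array([np.cos(v[3])*np.cos(v[4]),np.cos(v[3])*np.sin(v[4]),np.sin(v[3])])
    a=proj("top",[c,c+20*e,c-20*e]); b=proj("scene",[c,c+20*e,c-20*e])
    A=a[1]-a[2]; B=b[1]-b[2]
    return np.r_[a[0]-t,b[0]-s,np.cross(A/np.linalg.norm(A),dt)*8,np.cross(B/np.linalg.norm(B),ds)*6]
r=least_squares(res,np.r_[X,-.2,.19]); print(r.x[:3],np.degrees(r.x[3:]),r.fun)
# same check on initial
t=np.array([266.8,211.]);s=np.array([289.5,182]);dt=np.array([np.cos(np.radians(77.5)),np.sin(np.radians(77.5))]);ds=np.array([.7071,.7071])
r=least_squares(res,np.r_[520,65,163,0,.19]); print("init",r.x[:3],np.degrees(r.x[3:]),r.fun)
```

```text
centre [463.1 120.9  76.3] [[ 66.5 106.1  76.3]]
outer [444.3 118.8  79.6] inner [482.  122.8  73.4] len 38.47343786031581 elev -9.236741562789803 yaw 6.0998865156425985
outer [443.5 118.9  78.6] inner [482.8 122.7  74.4] len 39.789734618368556 elev -6.121520451522052 yaw 5.558103633866218
[463.1 120.9  76.3] [-4.5  5.3] [-0.3 -0.1 -0.3  0.  -0.   0. ]
init [519.9  63.2 164.2] [ 0.4 11.9] [ 0.2  0.1  0.2 -0.  -0.   0. ]<stdin>:15: DeprecationWarning: Arrays of 2-dimensional vectors are deprecated. Use arrays of 3-dimensional vectors instead. (deprecated in NumPy 2.0)
```

```bash
python3 -m jog '[[[3.5,-3,0],0,0.5],[[3.5,-3,0],0,0.5],[[3.5,-3,0],0,0.5],[[3.2,-3,0],0,0.5],[[0,0,0],0,0.5],[[0,0,4],0,0.5],[[0,0,4],0,0.5],[[0,0,3],0,0.5],[[0,0,0],0,0.5]]'
```

```text
time_s: 11.3
ee_pos: [463.5, 127.7, 130.5]
ee_rot: [179.2, -3.9, 12.0]
force: [-0.5, 0.2, 0.7]
gripper_width: 45.3
```

```bash
python3 -m jog '[[[-1.3,0.6,0],0.8,0.5],[[0,0,2.6],0,0.5],[[0,0,2.4],0,0.5],[[0,0,0],0,0.5]]'
```

```text
time_s: 11.8
ee_pos: [455.6, 117.9, 84.3]
ee_rot: [179.3, -4.4, 11.1]
force: [0.1, -0.3, 0.4]
gripper_width: 45.5
```

```bash
python3 -m jog '[[[0,0,0.6],0,0.5],[[0,0,0],0,0.2],[[0,0,0],0,0.0],[[0,0,0],0,0.0],[[0,0,0],0,0.0]]' 8;  python3 -m jog '[[[0,0,0],0,0.0],[[0,0,0],0,0.0]]' 50
```

```text
time_s: 12.42
ee_pos: [457.9, 118.4, 82.1]
ee_rot: [179.3, -4.8, 11.1]
force: [-0.4, 2.7, -0.5]
gripper_width: 15.7
time_s: 12.68
ee_pos: [457.9, 118.5, 82.2]
ee_rot: [179.3, -4.8, 11.1]
force: [-0.1, -0.2, 0.4]
gripper_width: 15.0
```

```bash
python3 -m jog '[[[0,0,-1.5],0,0],[[0,0,-1],0,0],[[-1.3,0,0],0,0],[[0,0,0],0,0]]'
python3 look.py p6 500 125 95 35
```

```text
time_s: 13.18
ee_pos: [440.8, 114.9, 105.5]
ee_rot: [179.2, -4.6, 11.1]
force: [0.6, -0.5, -0.7]
gripper_width: 15.3
top origin 210 187 scale 5.714285714285714
scene origin 269 146 scale 5.714285714285714
[442.41210204 115.2787551  105.90327404] [179.24912328  -4.69896976  11.12370569] 15.10353504670727 13.275
top tcp [[248.3600511  243.20014543]] tip [[248.79306603 243.8037433 ]]
scene tcp [[292.58489315 167.33623369]] tip [[292.51443694 170.7414794 ]]
```

View pics/p6.png

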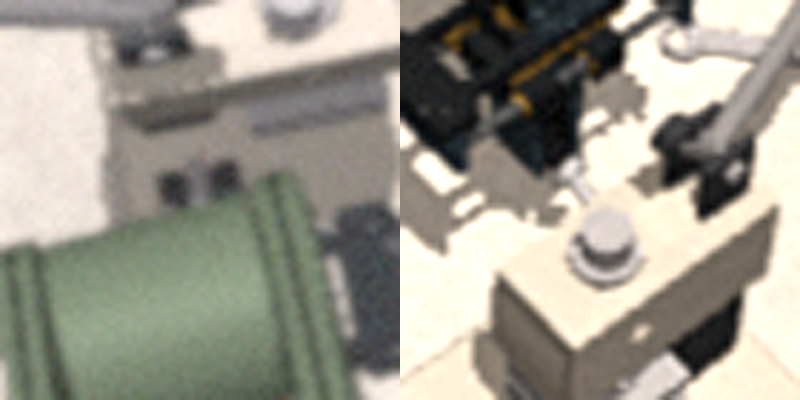

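Run:
```python
from h import *
load(); np.set_printoptions(precision=1,suppress=True)
e=np.array([442.,115.2,103]); y=np.radians(11.1)
for tilt in(-10,0,10):
  t=np.radians(tilt)
  for o in(0,7,14):
    f=lambda s:e+[s*np.cos(t)*np.cos(y),s*np.cos(t)*np.sin(y),s*np.sin(t)]
    print(tilt,o,"tip top",(proj("top",[f(o+88)])[0]-[210,187])*5.714,"collar scene",(proj("scene",[f(o+26)])[0]-[269,146])*5.714+[400,0],"mid shank",(proj("scene",[f(o+50)])[0]-[269,146])*5.714+[400,0])
```

```text
-10 0 tip top [186.4 148.3] collar scene [563.5 158.7] mid shank [590.7 190.6]
-10 7 tip top [183.8 134.8] collar scene [571.4 168. ] mid shank [598.7 200. ]
-10 14 tip top [181.2 121.3] collar scene [579.3 177.3] mid shank [606.7 209.4]
0 0 tip top [183.5 140.9] collar scene [564.1 154.6] mid shank [592.2 182.8]
0 7 tip top [180.6 126.7] collar scene [572.3 162.8] mid shank [600.4 191.1]
0 14 tip top [177.8 112.4] collar scene [580.4 171. ] mid shank [608.7 199.5]
10 0 tip top [181.6 138.9] collar scene [563.9 149.5] mid shank [591.8 173.1]
10 7 tip top [178.6 124.3] collar scene [571.9 156.3] mid shank [600.1 180.1]
10 14 tip top [175.5 109.7] collar scene [580.1 163.2] mid shank [608.4 187.1]
```

Run:
```python
from h import *
load(); np.set_printoptions(precision=1,suppress=True,linewidth=200)
e=np.array([442.,115.2,103]); y=np.radians(11.1)
for tilt in(0,-10,-20,-30):
  t=np.radians(tilt)
  for o in(3,8):
    f=lambda s:e+[s*np.cos(t)*np.cos(y),s*np.cos(t)*np.sin(y),s*np.sin(t)]
    print(tilt,o,"tip top",proj("top",[f(o+88)])[0],"30,50,70 scene",proj("scene",[f(o+30),f(o+50),f(o+70)]).ravel())
print("top cols 236-254 rows 205-224");print(cam["top"][3][205:225,236:255].mean(2).astype(int))
print("scene cols 294-310 rows 170-188");print(cam["scene"][3][170:188,294:311].mean(2).astype(int))
```

```text
0 3 tip top [241.9 210.6] 30,50,70 scene [299.1 174.5 303.2 178.6 307.4 182.8]
0 8 tip top [241.5 208.8] 30,50,70 scene [300.2 175.5 304.3 179.7 308.4 183.9]
-10 3 tip top [242.4 211.9] 30,50,70 scene [299.  175.4 303.  180.1 307.  184.8]
-10 8 tip top [242.1 210.2] 30,50,70 scene [300.  176.6 304.  181.2 308.  185.9]
-20 3 tip top [243.1 214.2] 30,50,70 scene [298.7 176.1 302.4 181.1 306.1 186.2]
-20 8 tip top [242.8 212.6] 30,50,70 scene [299.6 177.3 303.3 182.4 307.1 187.4]
-30 3 tip top [243.9 217.2] 30,50,70 scene [298.1 176.5 301.5 181.7 304.9 187. ]
-30 8 tip top [243.7 215.9] 30,50,70 scene [299.  177.8 302.4 183.1 305.8 188.3]
top cols 236-254 rows 205-224
[[60 57 60 58 55 55 56 56 59 58 57 58 60 67 73 73 77 73 74]
 [59 54 56 57 57 57 54 53 54 49 52 57 71 82 86 85 83 83 79]
 [55 54 54 54 51 52 44 41 45 45 48 65 74 89 88 90 88 81 80]
 [46 49 43 43 37 40 41 51 54 61 69 77 87 90 88 89 87 83 80]
 [42 47 53 53 60 66 67 73 78 82 84 86 89 91 88 90 87 81 72]
 [65 68 72 79 85 83 86 90 88 92 93 89 91 87 89 87 92 82 78]
 [86 90 85 89 91 91 90 91 88 92 86 88 91 90 87 90 87 85 82]
 [91 8
[... 1385 characters left out ...]
 70  87  93  97 123 141 148 161 159 157 155 151 144 122  90]
 [ 85  84  83 128 143 113 119 136 138 141 150 149 147 145 150 147 126]
 [ 87  86 100 147 171 147 114 128 142 134 141 146 143 148 146 149 146]
 [ 86  88 119 147 161 165 134 118 138 144 143 145 149 150 146 146 150]
 [ 84  82  83  87 129 160 143 134 144 141 135 135 138 145 147 149 154]
 [ 81  83  77  94 134 154 146 141 134 131 131 136 136 138 143 149 156]
 [ 83  79  88 125 150 149 143 135 132 131 133 137 135 137 135 143 152]
 [ 89 102 117 136 149 149 142 134 134 136 138 137 133 133 132 141 148]
 [132 152 153 151 151 138 123 129 136 138 135 136 135 136 135 133 145]
 [154 152 154 154 141 103  74 109 137 138 136 135 135 136 130 123 133]]
```

```bash
python3 -m jog '[[[0,0,0.8],0,0],[[0,0,0.8],0,0],[[0,0,0],0,0]]' 12;  python3 -m jog '[[[0,0,0.7],0,0.0],[[0,0,0.7],0,0.0],[[0,0,0],0,0.0]]'
```

```text
time_s: 13.85
ee_pos: [444.3, 115.4, 88.4]
ee_rot: [179.2, -4.6, 11.1]
force: [-0.7, -0.6, -0.7]
gripper_width: 15.6
time_s: 14.22
ee_pos: [446.8, 115.8, 74.0]
ee_rot: [179.3, -4.8, 11.1]
force: [-0.0, 0.3, 0.2]
gripper_width: 15.7
```

```bash
python3 -m jog '[[[-0.1,0,0.6],0,0],[[0,0,0],0,0]]';  python3 -m jog '[[[0,0,0.4],0,0.0],[[0,0,0.2],0,0.0],[[0,0,0],0,0.0]]'
```

```text
time_s: 14.48
ee_pos: [446.3, 115.6, 67.7]
ee_rot: [179.3, -4.8, 11.1]
force: [-0.0, -0.3, 1.4]
gripper_width: 15.4
time_s: 14.85
ee_pos: [446.5, 115.5, 61.4]
ee_rot: [179.3, -4.8, 11.1]
force: [-0.4, -1.2, 1.5]
gripper_width: 15.3
```

```bash
python3 -m jog '[[[0,0,0.2],0,0],[[0,0,0],0,0]]';  python3 -m jog '[[[0,0,0.2],0,0.0],[[0,0,0],0,0.0]]'
```

```text
time_s: 15.1
ee_pos: [446.6, 115.5, 59.3]
ee_rot: [179.3, -4.8, 11.1]
force: [-0.1, 0.2, 0.7]
gripper_width: 15.6
time_s: 15.35
ee_pos: [446.6, 115.5, 57.2]
ee_rot: [179.3, -4.8, 11.1]
force: [0.5, -0.4, 0.2]
gripper_width: 15.7
```

```bash
python3 -m jog '[[[0,0,0.25],0,0],[[0,0,0],0,0]]';  python3 -m jog '[[[0,0,0],0,0.1],[[0,0,0],0,0.25],[[0,0,0],0,0.5],[[0,0,0],0,0.5]]';python3 -m jog '[[[0,0,-2],0,0.5],[[0,0,-4],0,0.5],[[0,0,-6],0,0.5],[[0,0,-6],0,0.5],[[-4,4,0],0,0.5],[[-4,4,0],0,0.5],[[-4,4,0],0,0.5],[[0,0,0],0,0.5]]'
python3 look.py p7 480 120 60 40
```

```text
time_s: 15.6
ee_pos: [446.7, 115.5, 54.5]
ee_rot: [179.3, -4.7, 11.1]
force: [0.4, -1.4, 1.3]
gripper_width: 15.8
time_s: 16.1
ee_pos: [446.7, 115.4, 54.2]
ee_rot: [179.2, -4.7, 11.1]
force: [-0.8, 0.9, -0.4]
gripper_width: 40.0
time_s: 17.1
ee_pos: [335.8, -29.5, 232.0]
ee_rot: [179.0, -4.9, 11.3]
force: [0.0, 0.1, 0.2]
gripper_width: 45.6
top origin 208 191 scale 5.0
scene origin 259 143 scale 5.0
[338.17701307 -27.56084962 232.4246511 ] [179.07521015  -5.02260031  11.50060864] 45.58842862965857 17.2
top tcp [[304.7385823  281.29529062]] tip [[304.37518128 281.39595473]]
scene tcp [[233.26634655 135.3836763 ]] tip [[234.02403013 139.51815963]]
```

View pics/p7.png

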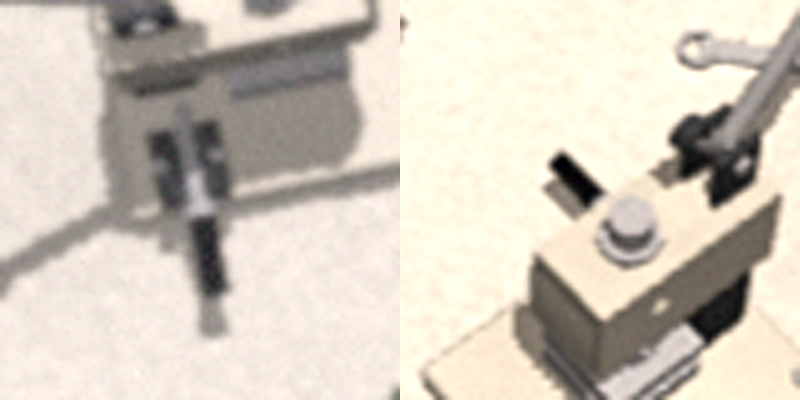

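```bash
cat > pinfit.py <<'E'
from h import *
load(); np.set_printoptions(precision=1,suppress=True)
def blob(k,seed,r=20,th=45):
    g=cam[k][3].max(2); x0,y0=int(seed[0])-r,int(seed[1])-r; m=(g[y0:y0+2*r,x0:x0+2*r]<th).astype(np.uint8)
    n,l,s,c=cv2.connectedComponentsWithStats(m); ys,xs=np.where(m); q=np.argmin((xs-r)**2+(ys-r)**2); L=l[ys[q],xs[q]]
    w=cv2.minAreaRect(np.argwhere(l==L)[:,::-1].astype(np.float32)); print(k,(l==L).sum(),np.array(w[0])+[x0,y0],w[1:],(cv2.boxPoints(w)+[x0,y0]).round(1).tolist()); return np.array(w[0])+[x0,y0]
for d in(0,1.5):
  t=blob("top",(248.5,239+d))-[.3,.3]; s=blob("scene",(295.5,178-d))+[.8,.3]
  X=tri(s,t); print("centre",X,place([X-[580,76,0]],[0,0,0,-np.radians(101.1)]))
E
python3 pinfit.py
```

```text
top 49 [249.1 241.9] ((14.283556938171387, 3.3941125869750977), 81.8698959350586) [[246.4, 235.1], [249.8, 234.6], [251.8, 248.7], [248.5, 249.2]]
scene 38 [293.2 178.8] ((9.899494171142578, 3.535533905029297), 45.0) [[288.5, 176.5], [291.0, 174.0], [298.0, 181.0], [295.5, 183.5]]
centre [451.6 117.1  49.6] [[ 65.1 118.1  49.6]]
top 49 [249.1 241.9] ((14.283556938171387, 3.3941125869750977), 81.8698959350586) [[246.4, 235.1], [249.8, 234.6], [251.8, 248.7], [248.5, 249.2]]
scene 38 [293.3 178.8] ((9.899494171142578, 3.535533905029297), 45.0) [[288.5, 176.5], [291.0, 174.0], [298.0, 181.0], [295.5, 183.5]]
centre [451.6 117.1  49.6] [[ 65.1 118.1  49.6]]
```

```bash
python3 -m jog '[[[2,4.9,0],0,0.5],[[2,4.9,0],0,0.5],[[2,4.9,0],0,0.5],[[2,4.9,0],0,0.5],[[2,4.9,0],0,0.5],[[2,4.9,0],0,0.5],[[2,4.9,0],0,0.5],[[0,0,0],0,0.5]]'; python3 -m jog '[[[0,0,0],-10.5,0.5],[[0,0,0],-10.5,0.5],[[0,0,0],-10.5,0.5],[[0,0,0],-10.5,0.5],[[0,0,0],-10.5,0.5],[[0,0,0],-10.5,0.5],[[0,0,0],-10.5,0.5],[[0,0,0],-10.5,0.5],[[0,0,0],-10.5,0.5],[[0,0,0],0,0.5]]'
```

```text
time_s: 18.3
ee_pos: [566.7, -330.3, 244.7]
ee_rot: [179.4, -5.0, 13.2]
force: [-0.2, 0.6, -0.3]
gripper_width: 45.5
time_s: 19.55
ee_pos: [575.4, -307.3, 237.7]
ee_rot: [175.4, 0.3, 110.2]
force: [-0.1, -0.1, 0.6]
gripper_width: 45.9
```

```bash
python3 -m jog '[[[-1,-2.9,0],4,0.5],[[-1.1,-2.9,0],0,0.5],[[0,0,0],0,0.5],[[0,0,6],0,0.5],[[0,0,6],0,0.5],[[0,0,0],0,0.5]]'; python3 -c "
from workcell import telemetry as t;s=t.state();print(s['ee_rot'],s['ee_pos'],s['qvel'])"
```

```text
time_s: 20.3
ee_pos: [541.7, -336.2, 111.9]
ee_rot: [175.1, -0.0, 105.7]
force: [-0.3, -0.6, -0.7]
gripper_width: 45.5
[ 1.75126974e+02 -4.05679898e-02  1.05742411e+02] [ 541.67682904 -336.22953055  111.92605903] [ 0.52616164 -3.29302161 -5.2000816   0.31079999 -0.46527007  0.83572792]
```

```bash
python3 -m jog '[[[-0.2,-0.8,3],0,0.4],[[0,0,3],0,0.4],[[0,0,0],0,0.4]]'; python3 -m jog '[[[0,0,1],0,0.4],[[0,0,0.8],0,0.4],[[0,0,0],0,0.4]]'
```

```text
time_s: 20.68
ee_pos: [545.9, -339.7, 58.0]
ee_rot: [174.6, 0.4, 105.7]
force: [-0.7, -0.1, 0.4]
gripper_width: 36.5
time_s: 21.05
ee_pos: [551.1, -340.8, 44.9]
ee_rot: [174.3, 0.8, 105.7]
force: [0.0, -0.2, -0.3]
gripper_width: 36.6
```

```bash
python3 -m jog '[[[0.5,-1.0,0],0,0.4],[[0,0,0],0,0.4]]'; python3 -m jog '[[[0,-0.2,1],0,0.4],[[0,0,0],0,0.4]]'
```

```text
time_s: 21.3
ee_pos: [539.4, -338.7, 44.5]
ee_rot: [174.2, 0.9, 105.7]
force: [0.5, 1.0, 0.1]
gripper_width: 36.6
time_s: 21.55
ee_pos: [538.2, -339.2, 33.9]
ee_rot: [174.2, 0.9, 105.7]
force: [0.3, 0.1, -0.1]
gripper_width: 36.6
```

```bash
python3 -m jog '[[[0,0.3,0.7],0,0.4],[[0,0,0],0,0.4]]'; python3 -m jog '[[[0,0,0],0,0.2],[[0,0,0],0,0.1],[[0,0,0],0,0.0],[[0,0,0],0,0]]' 5
```

```text
time_s: 21.8
ee_pos: [542.2, -338.3, 26.5]
ee_rot: [174.2, 0.9, 105.7]
force: [1.2, 0.8, -0.7]
gripper_width: 36.7
time_s: 22.3
ee_pos: [542.3, -338.3, 26.4]
ee_rot: [174.3, 0.9, 105.7]
force: [0.2, 0.8, 0.2]
gripper_width: 20.3
```

```bash
python3 -m jog '[[[0,0,0.3],0,0],[[0,0,0],0,0]]' 3; python3 -m jog '[[[0,0,0],0,0],[[0,0,0],0,0],[[0,0,0],0,0],[[0,0,0],0,0],[[0,0,0.1],0,0],[[0,0,0.1],0,0],[[0,0,0],0,0]]' 50
```

```text
time_s: 22.55
ee_pos: [542.6, -338.6, 23.9]
ee_rot: [174.2, 0.9, 105.7]
force: [-0.2, -0.2, -0.7]
gripper_width: 21.1
time_s: 23.42
ee_pos: [542.6, -338.6, 24.0]
ee_rot: [174.2, 0.9, 105.7]
force: [0.1, -0.2, -1.0]
gripper_width: 19.7
```

```bash
python3 -m jog '[[[0,0,0.3],0,0],[[0,0,0.3],0,0],[[0,0,0],0,0]]'; python3 -m jog '[[[0,0,0.3],0,0],[[0,0,0.3],0,0],[[0,0,0.3],0,0]]'
```

```text
time_s: 23.8
ee_pos: [542.8, -338.6, 24.5]
ee_rot: [174.2, 1.0, 105.8]
force: [-0.1, -0.4, -0.7]
gripper_width: 19.8
time_s: 24.18
ee_pos: [543.3, -338.8, 23.8]
ee_rot: [174.1, 1.1, 105.8]
force: [-7.5, 2.6, 22.7]
gripper_width: 20.2
```

```bash
python3 -m jog '[[[0,0,0],0,0],[[0,0,-1],0,0],[[0,0,-1],0,0],[[0,0,0],0,0],[[0,0,0],0,0]]'; python3 -m jog '[[[0,0,-3],0,0],[[0,0,-3],0,0],[[0,0,0],0,0],[[0,0,0],0,0]]'
```

```text
time_s: 24.8
ee_pos: [541.1, -338.7, 43.4]
ee_rot: [174.2, 1.0, 105.8]
force: [0.5, -0.4, -0.8]
gripper_width: 20.2
time_s: 25.3
ee_pos: [533.8, -338.4, 101.0]
ee_rot: [174.4, 0.7, 105.8]
force: [-0.1, 0.5, -1.7]
gripper_width: 20.3
```

```bash
python3 -m jog '[[[0,0,0],4.7,0],[[3,2,0],0,0],[[3,2,0],0,0],[[3,2,0],0,0],[[3,2,0],0,0],[[3,2,0],0,0],[[3,2,0],0,0],[[0,0,0],0,0],[[0,0,0],0,0]]'; python3 look.py p8 600 0 80 45
```

```text
time_s: 26.42
ee_pos: [613.4, -130.9, 96.1]
ee_rot: [175.5, -0.5, 100.9]
force: [-0.0, 0.1, -1.5]
gripper_width: 19.5
top origin 245 142 scale 4.444444444444445
scene origin 239 181 scale 4.444444444444445
[ 613.38821826 -131.41136699   96.51902822] [175.46119834  -0.45481278 100.85451551] 19.742456027802305 26.525
top tcp [[338.20910072 180.17118353]] tip [[337.45150074 181.58697726]]
scene tcp [[244.99130636 245.87170501]] tip [[245.59740942 248.5105982 ]]
```

```bash
python3 look.py p9 592 10 75 35
```

```text
top origin 252 155 scale 5.714285714285714
scene origin 250 188 scale 5.714285714285714
[ 613.70249421 -131.77193143   97.13112809] [175.39829756  -0.42619105 100.82682018] 20.069780270412046 26.625
top tcp [[338.36167502 180.011153  ]] tip [[337.6017769  181.42959841]]
scene tcp [[244.90339552 245.92903855]] tip [[245.51115927 248.56883274]]
```

View pics/p9.png

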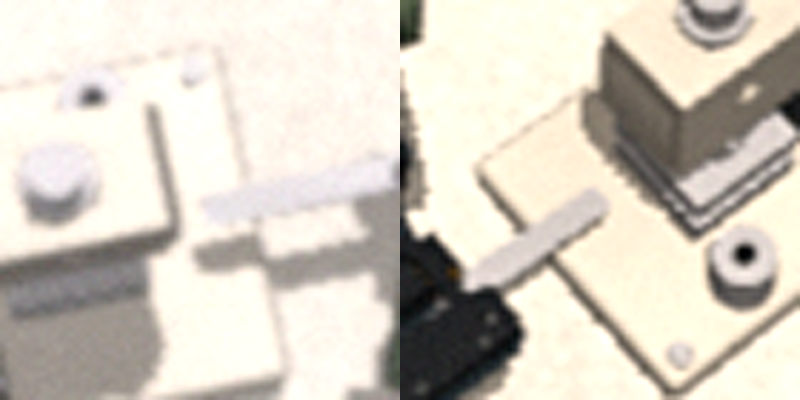

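Run:
```python
from h import *
load(); np.set_printoptions(precision=1,suppress=True)
p=[580,76,0,np.radians(101.1)]
inv=lambda X:place([X-np.array([580,76,0])],[0,0,0,-p[3]])[0]
for b in(0,.375):
  X=tri(np.array([285.9,223.3])+[.8,.3]-b,np.array([288,192])-[.3,.3]-b); print("tip",X,inv(X))
s=telemetry.state();e=s["ee_pos"]; print("tcp press",inv(e))
for sg in(135,143,150):
  R=e+np.array([np.cos(np.radians(100.8)),np.sin(np.radians(100.8)),0])*sg-[0,0,20]; print(sg,R,inv(R),proj("top",[R]),proj("scene",[R]))
for z in(62,66,72): print(z,proj("scene",place([(-35,-35,z),(-35,35,z)],p)).ravel())
print(proj("scene",place([(-35,-35,86),(-35,-35,46)],p)).ravel())
im=cam["scene"][3].mean(2).astype(int)
print("scene vertical profile cols 298-304 (crop) rows 214-234"); print(im[212:234,296:306])
```

```text
tip [590.2  10.1  64.8] [-66.6   2.7  64.8]
tip [590.3  10.4  67.8] [-66.4   2.5  67.8]
tcp press [-210.3    6.7   97.5]
135 [588.6   0.9  77.5] [-75.3   6.   77.5] [[290.  190.9]] [[282.  222.8]]
143 [587.1   8.8  77.5] [-67.3   5.9  77.5] [[287.2 191.5]] [[284.1 221.3]]
150 [585.8  15.7  77.5] [-60.3   5.9  77.5] [[284.7 192. ]] [[285.9 220. ]]
62 [300.9 227.  286.4 211.3]
66 [301.  226.4 286.4 210.6]
72 [301.  225.5 286.4 209.7]
[301.2 223.4 300.8 229.3]
scene vertical profile cols 298-304 (crop) rows 214-234
[[ 58  52  52  62  68  66  68  68  67  67]
 [ 57  53  53  63  67  69  68  67  67  65]
 [ 53  51  53  61  64  68  67  66  62  61]
 [ 51  51  55  63  67  64  67  63  63  63]
 [ 53  47  53  60  65  66  70  91 108 107]
 [ 57  56  55  62  67  79  92 116 137 136]
 [ 51  63  64  66  82 117 135 136 137 137]
 [ 41  52  82  96 117 137 140 136 134 137]
 [ 51  42  94 136 141 140 137 136 136 139]
 [ 70  64  53  97 134 141 137 138 137 131]
 [ 79  90  61  55  99 136 144 134 119  89]
 [ 46  64  86  71  59 104 130 106  74  78]
 [ 76  51  93  98  60  65  68  61  86 112]
 [122  63  43  57  77  72  69  91 108 100]
 [134  88  57  43  88 113 117 131 103  58]
 [154 131  90  53  51  96 108  75  72  89]
 [156 153 135  89  55  46  55  77 118 148]
 [154 156 156 133  89  69  88 131 149 147]
 [152 154 155 157 133 125 145 145 124 122]
 [152 151 156 156 157 156 155 125 111 137]
 [152 152 155 154 154 155 156 119 108 139]
 [154 154 152 152 155 155 155 120 101 134]]
```

```bash
python3 -m jog '[[[0,0,1.5],0,0],[[0,0,1],0,0],[[0,0,0],0,0]]'; python3 -m jog '[[[0,0,0.5],0,0],[[0,0,0.5],0,0],[[0,0,0],0,0]]'
```

```text
time_s: 27.1
ee_pos: [615.4, -131.9, 70.4]
ee_rot: [175.4, -0.4, 100.8]
force: [0.3, -0.1, -2.0]
gripper_width: 20.1
time_s: 27.48
ee_pos: [616.4, -131.6, 59.7]
ee_rot: [175.4, -0.4, 100.8]
force: [0.3, 0.7, -1.5]
gripper_width: 20.0
```

```bash
for i in 1 2 3; do python3 -m jog '[[[0,0,0.25],0,0],[[0,0,0],0,0]]' | sed -n '2,4p'; done
```

```text
ee_pos: [616.8, -131.6, 57.4]
ee_rot: [175.4, -0.4, 100.8]
force: [1.1, 0.2, -2.4]
ee_pos: [617.2, -131.5, 55.0]
ee_rot: [175.3, -0.4, 100.8]
force: [-0.3, -0.3, -1.3]
ee_pos: [617.4, -131.5, 52.4]
ee_rot: [175.3, -0.4, 100.8]
force: [0.3, 0.2, -1.0]
```

```bash
python3 -m jog '[[[0,0,0.2],0,0],[[0,0,0],0,0]]' | sed -n '2,4p'; python3 -m jog '[[[0,0,0.2],0,0],[[0,0,0],0,0]]' | sed -n '2,4p'
```

```text
ee_pos: [618.0, -131.5, 50.7]
ee_rot: [175.3, -0.4, 100.7]
force: [-0.9, 0.4, -0.1]
ee_pos: [618.1, -131.6, 49.3]
ee_rot: [175.3, -0.4, 100.8]
force: [-1.7, -0.6, 2.2]
```

```bash
python3 -c "
from workcell import telemetry as t
print(t.state()['torque'],t.state()['force'])"
```

```text
[0.17245948 0.24487563 0.14035471] [-1.69884066 -0.59385243  2.17253299]
```

```bash
python3 -m jog '[[[0,0,-1.5],0,0],[[0,0,-1.5],0,0],[[0,0,-0.8],0,0],[[0,0,0],0,0]]'; python3 -m jog '[[[1,0,0],0,0],[[0.8,0,0],0,0],[[0,0,0],0,0]]'
```

```text
time_s: 29.22
ee_pos: [615.3, -132.5, 90.2]
ee_rot: [175.2, -0.3, 100.8]
force: [1.0, -0.8, -2.2]
gripper_width: 19.8
time_s: 29.6
ee_pos: [610.9, -113.1, 89.5]
ee_rot: [175.3, -0.4, 100.8]
force: [-0.2, -0.6, -1.5]
gripper_width: 20.0
```

```bash
python3 -m jog '[[[0.5,0,0.15],0,0],[[0,0,0],0,0]]'; python3 -m jog '[[[0.6,0,0],0,0],[[0.5,0,0],0,0],[[0,0,0],0,0]]'
```

```text
time_s: 29.85
ee_pos: [609.8, -107.5, 87.4]
ee_rot: [175.3, -0.4, 100.8]
force: [-0.7, -0.4, -1.2]
gripper_width: 19.4
time_s: 30.22
ee_pos: [607.7, -96.1, 87.4]
ee_rot: [175.3, -0.4, 100.8]
force: [0.4, 0.1, -1.1]
gripper_width: 19.9
```

```bash
python3 -m jog '[[[0.6,0,0],0,0],[[0,0,0],0,0]]'|sed -n 2,4p; python3 -m jog '[[[0.6,0,0],0,0],[[0,0,0],0,0]]'|sed -n 2,4p
```

```text
ee_pos: [606.5, -89.8, 87.5]
ee_rot: [175.3, -0.4, 100.8]
force: [0.2, -0.1, -1.7]
ee_pos: [605.3, -83.5, 87.6]
ee_rot: [175.3, -0.4, 100.8]
force: [-0.9, 0.1, -1.1]
```

```bash
python3 -m jog '[[[0,0,0.15],0,0],[[0,0,0],0,0]]'|sed -n 2,4p; python3 -m jog '[[[0,0,0.15],0,0],[[0,0,0],0,0]]'|sed -n 2,4p;python3 -m jog '[[[0,0,0.15],0,0],[[0,0,0],0,0]]'|sed -n 2,4p
```

```text
ee_pos: [605.5, -83.5, 86.0]
ee_rot: [175.3, -0.4, 100.8]
force: [0.3, 0.1, -1.3]
ee_pos: [605.6, -83.7, 84.3]
ee_rot: [175.3, -0.4, 100.8]
force: [0.7, 0.0, -1.9]
ee_pos: [605.8, -83.7, 82.7]
ee_rot: [175.3, -0.4, 100.8]
force: [-0.2, 0.6, -2.3]
```

```bash
python3 -m jog '[[[0,0,0.15],0,0],[[0,0,0],0,0]]'|sed -n 2,4p; python3 -m jog '[[[0,0,0.15],0,0],[[0,0,0],0,0]]'|sed -n 2,4p
```

```text
ee_pos: [606.1, -83.7, 81.6]
ee_rot: [175.3, -0.4, 100.8]
force: [-1.0, -0.6, 1.1]
ee_pos: [606.3, -83.7, 80.7]
ee_rot: [175.3, -0.4, 100.8]
force: [-1.0, -1.0, 1.3]
```

```bash
python3 -m jog '[[[0.8,0,0],0,0],[[0.8,0,0],0,0],[[0,0,0],0,0]]'|sed -n 2,4p; python3 -m jog '[[[0.7,0,0],0,0],[[0,0,0],0,0]]'|sed -n 2,4p
```

```text
ee_pos: [604.3, -67.1, 81.7]
ee_rot: [175.1, -0.3, 100.7]
force: [-0.1, -0.1, 1.8]
ee_pos: [603.1, -59.3, 81.9]
ee_rot: [175.1, -0.4, 100.7]
force: [-0.5, 0.8, 2.2]
```

```bash
python3 -m jog '[[[0.5,0,0],0,0],[[0,0,0],0,0]]'|sed -n 2,4p; python3 -m jog '[[[0.5,0,0],0,0],[[0,0,0],0,0]]'|sed -n 2,4p;  python3 -m jog '[[[0.4,0,0],0,0],[[0,0,0],0,0]]'|sed -n 2,4p
```

```text
ee_pos: [602.2, -53.9, 82.1]
ee_rot: [175.0, -0.4, 100.7]
force: [-1.0, 0.5, 2.2]
ee_pos: [601.4, -48.7, 82.2]
ee_rot: [175.0, -0.4, 100.7]
force: [-0.4, 1.9, 2.0]
ee_pos: [600.7, -44.6, 82.4]
ee_rot: [175.0, -0.4, 100.7]
force: [-0.1, 1.1, 3.3]
```

```bash
python3 -m jog '[[[0.4,0,0],0,0],[[0,0,0],0,0]]'|sed -n 2,4p; python3 -m jog '[[[0.4,0,0],0,0],[[0,0,0],0,0]]'|sed -n 2,4p;  python3 -m jog '[[[0.3,0,0],0,0],[[0,0,0],0,0]]'|sed -n 2,4p
```

```text
ee_pos: [600.1, -40.4, 82.6]
ee_rot: [175.0, -0.4, 100.7]
force: [-0.2, 1.1, 2.4]
ee_pos: [599.5, -36.3, 82.8]
ee_rot: [175.0, -0.4, 100.7]
force: [-0.5, 0.1, 3.8]
ee_pos: [599.0, -33.4, 82.9]
ee_rot: [174.9, -0.3, 100.7]
force: [-1.2, -1.5, 4.0]
```

```bash
python3 -m jog '[[[0.25,0,0],0,0],[[0,0,0],0,0]]'|sed -n 2,4p; python3 -m jog '[[[0.25,0,0],0,0],[[0,0,0],0,0]]'|sed -n 2,4p
```

```text
ee_pos: [598.8, -31.7, 83.1]
ee_rot: [174.9, -0.2, 100.7]
force: [-0.5, -0.3, 2.7]
ee_pos: [598.9, -30.8, 83.4]
ee_rot: [174.9, -0.0, 100.8]
force: [-0.7, 0.1, 3.2]
```

```bash
python3 -m jog '[[[0.25,0,0],0,0]]'|sed -n 2,4p; python3 -c "
from workcell import telemetry as t
print(t.state()['torque'],t.state()['force'])"; python3 -m jog '[[[0.25,0,0],0,0]]'|sed -n 2,4p
```

```text
ee_pos: [599.1, -30.2, 83.6]
ee_rot: [174.8, 0.2, 100.9]
force: [2.0, -12.0, 4.7]
[-1.98417141 -0.19627257 -0.07021623] [  1.99356523 -12.04038568   4.67283924]
ee_pos: [599.2, -30.0, 84.0]
ee_rot: [174.8, 0.5, 101.0]
force: [1.1, -11.6, 5.3]
```

```bash
python3 -m jog '[[[0.35,0,0],0,0]]'|sed -n 2,4p; python3 -m jog '[[[0.35,0,0],0,0]]'|sed -n 2,4p;python3 - <<'E'
from h import *
load(); np.set_printoptions(precision=1,suppress=True)
s=telemetry.state(); print(s["force"],s["torque"],s["ee_pos"],s["ee_rot"],s["qvel"],s["time_s"])
E
python3 pinfit.py
```

```text
ee_pos: [599.4, -29.6, 84.4]
ee_rot: [174.7, 0.8, 101.1]
force: [0.9, -14.3, 4.6]
ee_pos: [599.5, -29.3, 84.9]
ee_rot: [174.7, 1.2, 101.2]
force: [0.8, -14.7, 4.5]
[  1.3 -14.2   4.4] [-2.2 -0.1 -0.1] [599.5 -29.2  84.9] [174.7   1.2 101.2] [-0.2  0.   0.   0.2 -0.  -0.1] 35.2
top 47 [249.1 241.9] ((14.2456693649292, 3.312946081161499), 83.6598129272461) [[246.7, 235.0], [250.0, 234.7], [251.5, 248.8], [248.2, 249.2]]
scene 38 [293.2 178.8] ((9.899494171142578, 3.535533905029297), 45.0) [[288.5, 176.5], [291.0, 174.0], [298.0, 181.0], [295.5, 183.5]]
centre [451.6 117.2  49.4] [[ 65.2 118.1  49.4]]
top 47 [249.1 241.9] ((14.2456693649292, 3.312946081161499), 83.6598129272461) [[246.7, 235.0], [250.0, 234.7], [251.5, 248.8], [248.2, 249.2]]
scene 38 [293.3 178.8] ((9.899494171142578, 3.535533905029297), 45.0) [[288.5, 176.5], [291.0, 174.0], [298.0, 181.0], [295.5, 183.5]]
centre [451.6 117.2  49.4] [[ 65.2 118.1  49.4]]
```

```bash
python3 -c "
from workcell import job_done,telemetry as t
print(t.state()['force'],t.state()['gripper_width']); print(job_done())"
```

```text
[  1.06637561 -13.91318507   5.12006354] 19.696153832898137
the job is handed in; nothing more can be done
None
```

I drew the safety pin, laid it in the notch, slid the wedge gauge in until it dragged, and handed the job in at about 35 s with the gauge still held. I got no verdict, and I did not measure the ram's travel or how far the bystanders may have moved.

- **Pin:** My first try at parking it failed. The collar had seated in the notch mouth, so the pin stood about 20 mm high and tilted. I regrasped it and set it down again further out. The last two-view check puts its middle at press x 65, y 118 mm (target 65, 115). Measured height was about 50 mm against a nominal 55. My triangulated heights scattered by several millimetres, so I take it as seated.
- **Gauge:** I set the tip height by touching the press base, entered the gap without contact, and lowered the blade onto the anvil. That contact suggests the anvil is near 62 mm. Drag began with the tip about 67–70 mm in, which fits a gap of about 10 mm. At hand-in it was held at a 19.7 mm opening with about 14 N of drag, and the readings were steady.
- **Less certain points:**
  - The drag is above the 5–10 N rise you gave, so the wedge may bear a little harder than "snug". The hand advanced only about 2 mm after the drag began, so I expect the ram lift to be well under 1 mm.
  - The tool ended about 5° out of plumb, from tilt that built up over the moves. I judge the gauge within 2° of flat and square, from the tool angles and not from a picture.

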